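# Walk a granite block round to the straightedge

## Robot

A 6-joint arm with a two-finger parallel gripper is mounted at the origin on the work surface. World frame = base frame: x ahead of the robot, y to its left, z up, the work surface at z = 0. Lengths are in m, angles in rad, forces in N, time in s.
With the tool pointing down it reaches from about 0.275 to 0.775 m from the base axis. Payload 14.6 kg.
Tool frame: the origin (TCP) lies between the finger pads; the fingertips stand 11 mm ahead of it and the grasp point (between the pads) lies 8 mm behind it; z points along the fingers, y is the direction in which the jaws open and shut (so a half turn about z gives the same grasp; the last joint's range is limited). The gripper opens to 85 mm and grips with 20 to 120 N. Pads are 22 mm wide; open, the fingers measure 114 mm over their backs; the gripper's body (76 mm by 85 mm) begins 54 mm behind the grasp point. The pads swing forward as they close: fully open they stand 13 mm farther back than shut.
Start: joints at [1.061, 0.263, -0.048, 1.259, 0, 1.415], TCP at [0.182, 0.492, 0.242] pointing down, gripper open.
Joint ranges: [-2.65, 2.65], [-0.89, 1.7], [-1.18, 1.37], [-2.13, 2.11], [-1.35, 1.29], [-3.14, 3.14]. Speed limits (rad/s): [1.89, 1.89, 2.57, 2.79, 3.14, 3.14].

## Interface

Orientations are given as a unit quaternion [w, x, y, z].
In Python, from rig import ctrl, solve_ik, imaging gives the robot as it stands. Calls block until the motion is done:
- ctrl.goto(position, orientation): joint-space move of the TCP to a pose.
- ctrl.line_to(position, ori=None, rate=0.15, f_stop=None): straight line of the TCP; ori=None keeps the orientation; rate is the mean speed in m/s. With f_stop (N) it stops when the force on the tool has changed by that much, and returns True; else False.
- ctrl.movej(angles): joint-space move.
- ctrl.gripper_to(opening, f_grip=None): finger opening in m; f_grip is the grip in N (None keeps the last); returns when the fingers have stopped.
- ctrl.sleep(seconds).
- solve_ik(position, orientation): joint angles nearest the present ones, or None.
- imaging.capture(name): name is "scene" or "top"; returns (picture, depth): 420x560x3 uint8, red, green, blue; 420x560 float32, m along the optical axis (not along the pixel's ray), 0 where there is no reading.
- imaging.camera_model(name): a dict with "fovy" (degrees; the focal length in pixels is half the picture's height over the tangent of half this angle, whatever the lens; pixels are square), "cx", "cy" (the principal point, pixels), "rvec" (rotation vector, rad) and "tvec" (3), from world to camera coordinates, as OpenCV has them. Camera axes: x right, y down, z forward; pixel columns grow to the right and rows downward; lengths in m; the calibration is good to about 2 mm. A picture is of the moment at which its call begins. camera_model takes no time and is no camera call.
A pose or a line that the arm cannot do raises ctrl.PlanningError and nothing moves.
- ctrl.finish_job(): hands the job in, once; it reports no verdict.
Readings, each from a call of its own:
- ctrl.read_t(): time.
- ctrl.read_joint_positions(): joint angles.
- ctrl.read_joint_velocities(): joint speeds.
- ctrl.read_joint_torque(): joint torques, N m.
- ctrl.read_tool_pos(): TCP position.
- ctrl.read_tool_rot(): TCP orientation.
- ctrl.read_contact_force(): force on the tool from outside, world axes, zero at the start.
- ctrl.read_torque(): the same for the moment, N m.
- ctrl.read_gripper_width(): finger opening in m.
Only numpy, scipy, OpenCV 4.12 (cv2) and the standard library are available. Lean on these libraries where they do the work, as an engineer would, in place of code of your own. Each camera call takes 0.05 s, during which the arm holds its last target.

## Task

Without picking it up, walk the heavy granite block round on the blue board by pushing at its corners until one of its long sides faces the aluminium straightedge, then push it home so that this long side lies flat against the straightedge, wholly within the bar's length. Do not let a corner of the block run into the straightedge while the block is still clearly askew to it, and leave the jar, the spray bottle, the brush and the small stone chip where they are.

Things in the scene. Friction and masses are not known exactly. Their poses are not given: they have to be found in the camera images.
- stone: speckled granite slab 140 long, 100 wide, 26 mm high, 0.75-1 kg, loose on the board. Origin: centre of underside; x across the width (long sides at x +-50 mm), y along the length (short sides at +-70), z up. Either long side may end at the straightedge, so 90 degrees is the most it turns. Too wide to grip. Slides under about 4 to 15 N and stops when no longer pushed.
- fence: fixed aluminium straightedge on the board beyond the block, a bar 340 long, 30 deep, 20 mm high. Origin: middle of the lower edge of its front face (long upright face towards the robot). x is square to that face, into the bar, away from the robot; y runs along the face, 170 mm either way. The block ends on its -x side.
- board: fixed blue fabric-covered board, 600 x 920 mm, 6 mm thick, on which everything named here stands; origin at the centre of its underside, so its top is 6 mm above the work surface.
- jar: closed amber glass jar with dark lid, 60 mm diameter, 85 mm high, to one side of the work; origin at the centre of its underside. Not to be moved.
- spray: blue spray bottle with black trigger head, 76 mm diameter, about 180 mm high, on the other side of the work; origin at the centre of its underside. Not to be moved.
- brush: small hand brush 150 mm long, lying on the robot's near left of the block; origin at the middle of its underside, long axis its x. Not to be moved.
- chip: small granite chip about 60 x 50 x 22 mm beyond the straightedge; origin on its underside. Not to be moved.

How it is judged:
At the end, for the whole second after the job is handed in: The block lies flat on the board, at rest, a long side against the straightedge's front face: parallel within 0.05 rad, its centre no more than 54.5 mm from the face (mean gap under 4.5 mm) and within 105 mm of the bar's middle, so that the bar backs the whole side (angle between the y axis of stone and the y axis of fence, either way round below 0.05 rad and x of stone in the frame of fence between -0.0545 and -0.045 m and y of stone in the frame of fence between -0.105 and 0.105 m and angle between stone's own z axis and vertical below 0.04 rad and height (world z) of stone below 0.01 m and linear speed of stone below 0.01 m/s); the robot touches nothing.
It fails at once if the block is lifted or tipped off the board (height (world z) of stone above 0.014 m or angle between stone's own z axis and vertical above 0.12 rad).
It fails at once if a corner of the block runs into the straightedge (more than 2 N) while the block is more than 0.3 rad askew to it (contact force between stone and fence above 2 N and angle between the y axis of stone and the y axis of fence, either way round above 0.3 rad).
It fails at once if the jar, spray bottle, brush or chip is moved by more than 15 mm (distance of any of jar, spray, brush, chip from where it was at the start of the episode above 0.015 m).
It also fails if it takes over 61 s, if anything falls off the work surface, if the arm or the gripper's body presses on something with over 40 N, if the wrist force passes 120 N, or if a joint passes its speed limit or range.

## Working session

There is one attempt and no reset: what is moved stays moved. The work goes in short steps, each a Python script; the robot and the scene stay as the last script left them, time stands still between calls to the robot, and variables do not carry over. Pictures are saved under pics/ and viewed, and the job is handed in when it is done.

```bash
ls; mkdir -p pics
python3 - <<'E'
from rig import ctrl, imaging
import cv2
for n in("scene","top"):
    p,d=imaging.capture(n); cv2.imwrite(f"pics/{n}0.png",p[:,:,::-1]); print(n,imaging.camera_model(n))
print(ctrl.read_t(),ctrl.read_tool_pos(),ctrl.read_tool_rot(),ctrl.read_contact_force())
E
```

```text
pics
scene {'fovy': 56.710676822129166, 'cx': 279.60833798273933, 'cy': 215.14163026290888, 'rvec': array([ 1.98753437,  1.6122156 , -0.55881257]), 'tvec': array([-0.11864582, -0.41465786,  1.32745229])}
top {'fovy': 52.98309447144845, 'cx': 272.7821217279319, 'cy': 207.76814447950736, 'rvec': array([ 2.13493659, -2.18069749,  0.18487059]), 'tvec': array([-0.00141451,  0.61463384,  0.88580316])}
0.1 [0.1822702  0.49209439 0.24186672] [-1.60483462e-04  1.76461815e-01  9.84307367e-01 -4.58407321e-04] [-0.7034446  -0.14166563  0.7605023 ]
```

View pics/scene0.png

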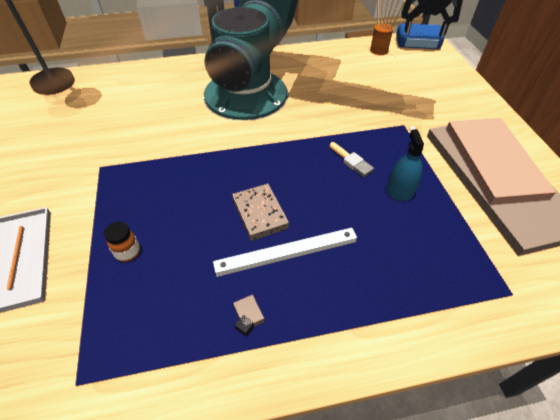

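View pics/top0.png

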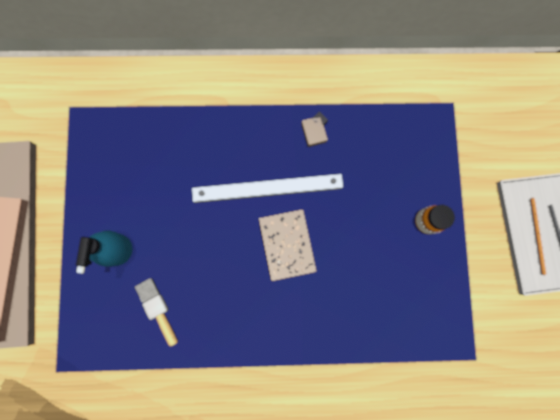

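The top view shows the block at about (288,245), its long axis nearly square to the bar. The bar runs from (192,195) to (343,182), the brush is near (155,312), the spray bottle near (108,249) and the jar near (435,219). Next I'll measure these in world coordinates.

```bash
cat > h.py <<'E'
from rig import ctrl, imaging, solve_ik
import cv2, numpy as np
def cam(n):
    m=imaging.camera_model(n); R,_=cv2.Rodrigues(m["rvec"]); f=210/np.tan(np.radians(m["fovy"])/2)
    return f,m["cx"],m["cy"],R,np.array(m["tvec"]).ravel()
def rays(n,uv,z):
    f,cx,cy,R,t=cam(n); uv=np.atleast_2d(np.asarray(uv,float))
    d=np.c_[(uv[:,0]-cx)/f,(uv[:,1]-cy)/f,np.ones(len(uv))]@R; c=-R.T@t
    return c+d*((z-c[2])/d[:,2])[:,None]
def proj(n,P):
    f,cx,cy,R,t=cam(n); q=np.atleast_2d(P)@R.T+t
    return np.c_[q[:,0]/q[:,2]*f+cx,q[:,1]/q[:,2]*f+cy]
def blob(mask,near=None,amin=80):
    cs,_=cv2.findContours(mask.astype(np.uint8),cv2.RETR_EXTERNAL,cv2.CHAIN_APPROX_NONE)
    return sorted([c for c in cs if cv2.contourArea(c)>amin],key=cv2.contourArea,reverse=True)
def rect(n,c,z):
    P=rays(n,c.reshape(-1,2),z)
    r=cv2.minAreaRect((P[:,:2]*1000).astype(np.float32))
    b=cv2.boxPoints(r)/1000
    e0=b[1]-b[0]; e1=b[2]-b[1]
    L=e0 if np.linalg.norm(e0)>np.linalg.norm(e1) else e1
    return np.array(r[0])/1000,sorted(np.array(r[1])),np.arctan2(L[1],L[0]),b
def stone_mask(p):
    p=p.astype(int); r,g,b=p[...,0],p[...,1],p[...,2]
    m=((r>b*0.9)&(r>60)).astype(np.uint8)
    return cv2.morphologyEx(m,cv2.MORPH_CLOSE,np.ones((5,5)))
E
python3 - <<'E'
from h import *
p,d=imaging.capture("top")
b=p.astype(int)
m=stone_mask(p)
board=np.zeros_like(m); board[108:355,75:450]=1
for c in blob(m*board): 
    x,y,w,h=cv2.boundingRect(c); print((x,y,w,h)); 
    for z in (0.006,0.026,0.032): ce,s,a,bx=rect("top",c,z); print("  ",z,ce.round(4),s,round(a,3), bx.round(3).tolist())
f,cx,cy,R,t=cam("top"); print("cam",-R.T@t)
# depth check
for u,v in [(288,245),(265,188),(230,260),(435,218),(150,300),(315,130)]:
    q=np.array([(u-cx)/f,(v-cy)/f,1])*d[v,u]; print((u,v),(R.T@(q-t)).round(4))
cv2.imwrite("pics/z1.png",cv2.resize(p[160:300,170:370,::-1],(800,560),interpolation=cv2.INTER_CUBIC))
E
```

```text
(259, 209, 57, 72)
   0.006 [ 0.5355 -0.0456] [np.float64(106.09920501708984), np.float64(146.85104370117188)] 0.179 [[0.45399999618530273, -0.006000000052154064], [0.4729999899864197, -0.11100000143051147], [0.6169999837875366, -0.08500000089406967], [0.5979999899864197, 0.019999999552965164]]
   0.026 [ 0.5344 -0.0444] [np.float64(103.88707733154297), np.float64(143.78927612304688)] 0.179 [[0.45399999618530273, -0.006000000052154064], [0.4729999899864197, -0.1080000028014183], [0.6140000224113464, -0.08299999684095383], [0.5960000157356262, 0.019999999552965164]]
   0.032 [ 0.534 -0.044] [np.float64(103.22344970703125), np.float64(142.87074279785156)] 0.179 [[0.45500001311302185, -0.006000000052154064], [0.4729999899864197, -0.1080000028014183], [0.6140000224113464, -0.0820000022649765], [0.5950000286102295, 0.01899999938905239]]
(193, 175, 149, 27)
   0.006 [ 0.6673 -0.004 ] [np.float64(32.216453552246094), np.float64(345.2315979003906)] -1.494 [[0.6380000114440918, 0.16699999570846558], [0.6639999747276306, -0.1770000010728836], [0.6970000267028809, -0.17499999701976776], [0.6700
[... 2608 characters left out ...]
0.22 [[0.5440000295639038, -0.34299999475479126], [0.5569999814033508, -0.39899998903274536], [0.6179999709129333, -0.38600000739097595], [0.6060000061988831, -0.32899999618530273]]
   0.032 [ 0.5807 -0.3619] [np.float64(57.68128204345703), np.float64(62.39483642578125)] 0.22 [[0.5440000295639038, -0.3409999907016754], [0.5569999814033508, -0.3970000147819519], [0.6169999837875366, -0.382999986410141], [0.6050000190734863, -0.3269999921321869]]
cam [0.48019158 0.0110215  0.9652557 ]
(288, 245) [ 0.5324 -0.0465  0.0327]
(265, 188) [0.6629 0.0016 0.0259]
(230, 260) [0.5029 0.0834 0.0096]
(435, 218) [ 0.5794 -0.3556  0.0897]
(150, 300) [0.4204 0.2557 0.0272]
(315, 130) [ 0.7964 -0.1167  0.0299]
```

View pics/z1.png

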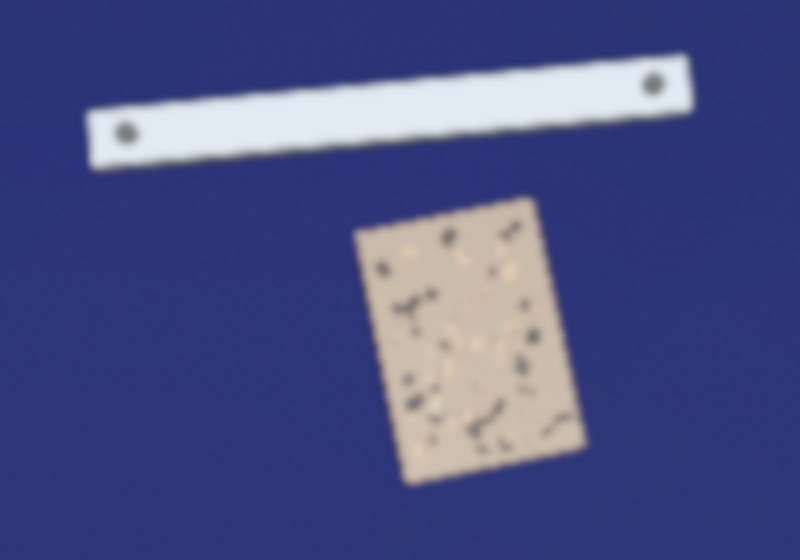

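```bash
cat >> h.py <<'E'
FY=0.077; FN=np.array([np.cos(FY),np.sin(FY)]); FT=np.array([-FN[1],FN[0]])
FO=np.array([0.6634,-0.0037])-0.015*FN
def tof(p): d=np.asarray(p)[:2]-FO; return np.array([d@FN,d@FT])
def quat(a):  # tool down, tool y at world angle a
    p=(a+np.pi/2)/2; return [0,np.cos(p),np.sin(p),0]
def stone():
    p,d=imaging.capture("top"); m=stone_mask(p); bd=np.zeros_like(m); bd[108:355,75:450]=1
    cs=[c for c in blob(m*bd,amin=1500) if rect("top",c,0.032)[1][0]>80]
    ce,s,a,bx=rect("top",cs[0],0.032)
    return ce,s,a,p
def arc(cor,start,a0,dth,zz,rate=0.05,n=5):
    r=start-cor
    for k in range(1,n+1):
        t=dth*k/n; c,s=np.cos(t),np.sin(t)
        q=cor+np.array([c*r[0]-s*r[1],s*r[0]+c*r[1]])
        ctrl.line_to([q[0],q[1],zz],quat(a0+t),rate=rate)
E
python3 - <<'E'
from h import *
C=np.array([.534,-.044]); a=.179
l=np.array([np.cos(a),np.sin(a)]); n=np.array([-l[1],l[0]])
fs=C+0.056*l-n*(0.050+0.028)
print(fs,tof(C),tof(fs))
for al in (a+np.pi/2,a+np.pi/2+.8,a-np.pi/2,a-np.pi/2+.8): print(al, solve_ik([fs[0],fs[1],.05],quat(al)))
ctrl.gripper_to(0.0,60)
print(ctrl.read_t(),ctrl.read_gripper_width())
al=a-np.pi/2 if 0 else a+np.pi/2
ctrl.goto([fs[0],fs[1],.26],quat(al)); print(ctrl.read_t())
ctrl.line_to([fs[0],fs[1],.06],rate=.2); print(ctrl.read_t(),ctrl.read_joint_positions())
print(ctrl.line_to([fs[0],fs[1],.024],rate=.1,f_stop=5),ctrl.read_tool_pos(),ctrl.read_contact_force(),ctrl.read_t())
p,d=imaging.capture("scene"); cv2.imwrite("pics/s1.png",cv2.resize(p[150:290,180:380,::-1],(800,560),interpolation=cv2.INTER_CUBIC))
E
```

```text
[ 0.6029928  -0.11078318] [-0.11711662 -0.03022663] [-0.05346547 -0.10211913]
1.7497963267948966 [-0.31453122  0.52580034 -0.17218039  0.8728156   0.         -0.49353122]
2.5497963267948967 [-0.31453122  0.52580034 -0.17218039  0.8728156   0.         -1.29353122]
-1.3917963267948965 [-0.31453122  0.52580034 -0.17218039  0.8728156   0.          2.64806143]
-0.5917963267948965 [-0.31453122  0.52580034 -0.17218039  0.8728156   0.          1.84806143]
0.9167 -0.00018121942106919065
3.5167
4.6667 [-3.14357000e-01  5.15920354e-01 -1.56642518e-01  8.96831833e-01
 -1.61326393e-05 -4.93510715e-01]
False [ 0.60320054 -0.1108437   0.02448443] [0.39304253 0.37913734 1.08595234] 5.175
```

View pics/s1.png

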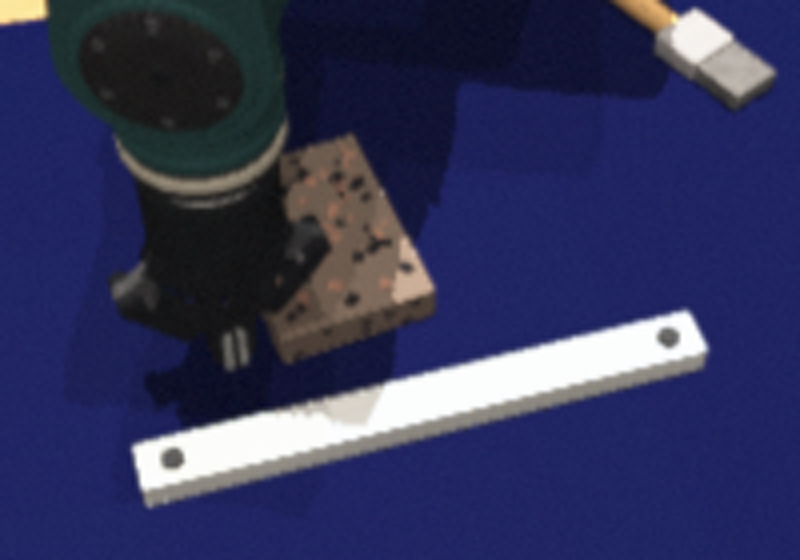

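The fingers (zoomed picture, about (235,345)) stand beside the far-right end of the block, clear of the bar. I'll start the first push from there.

Run:
```python
from h import *
C=np.array([.534,-.044]); a=.179
l=np.array([np.cos(a),np.sin(a)]); n=np.array([-l[1],l[0]])
s=C+0.056*l-n*(0.0645)
print(ctrl.line_to([s[0],s[1],.024],rate=.06,f_stop=3),ctrl.read_tool_pos())
s=ctrl.read_tool_pos()[:2]
arc(C-.04*l,s,a+np.pi/2,.75,.024,rate=.06,n=5)
print(ctrl.read_contact_force(),ctrl.read_t())
# retreat outward and up
al=a+np.pi/2+.75; nn=np.array([np.cos(al),np.sin(al)]); q=ctrl.read_tool_pos()[:2]-nn*.02
ctrl.line_to([q[0],q[1],.024],rate=.1); ctrl.line_to([q[0],q[1],.10],rate=.2)
for z in('scene','top'):
    p,d=imaging.capture(z); cv2.imwrite(f"pics/{z}2.png",p[:,:,::-1])
print(ctrl.read_t(),ctrl.read_tool_pos())
```

```text
False [ 0.60056432 -0.09695156  0.02426411]
[ 0.25213896  0.50676962 -0.16720873] 7.8167
8.8 [ 0.61860215 -0.02443657  0.09909606]
```

View pics/scene2.png

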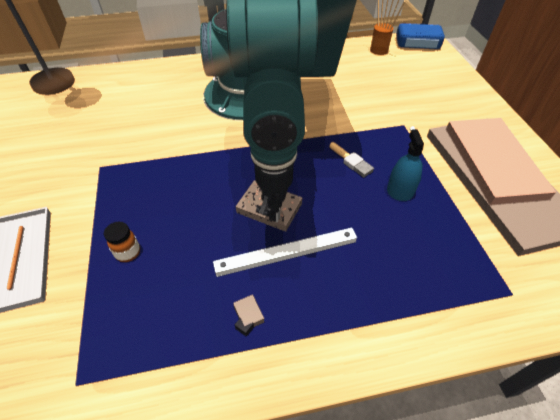

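View pics/top2.png

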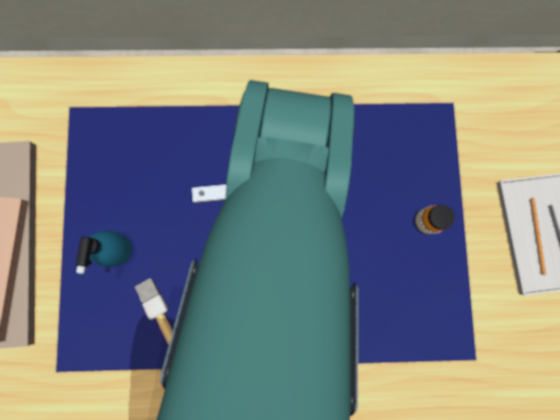

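The arm hides the block in the top view. The scene view shows the block turned, with corners at about (237,205), (253,185), (302,203) and (285,228). I'll swing the arm aside and measure it.

Run:
```python
from h import *
q=ctrl.read_tool_pos(); 
ctrl.goto([.38,-.36,.22],quat(2.2)); print(ctrl.read_t())
ce,s,a,p=stone(); print(ce,s,a,tof(ce),a-FY); cv2.imwrite("pics/t3.png",p[:,:,::-1])
```

```text
10.3833
[ 0.51950537 -0.01698566] [np.float64(102.7587661743164), np.float64(142.73483276367188)] 0.92019176 [-0.12949025 -0.00217735] 0.84319174
```

View pics/t3.png

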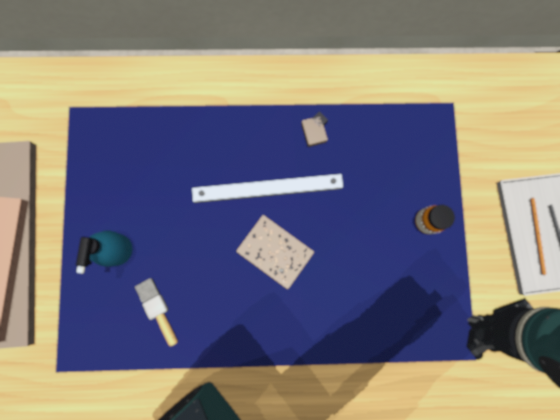

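The block turned 0.74 rad with its centre at fence coordinates (-0.129, -0.002), as planned. The picture shows it at (275,252) with everything else unmoved. Now I'll push the near corner through the remaining angle.

Run:
```python
from h import *
C=np.array([.5195,-.0170]); a=.920
l=np.array([np.cos(a),np.sin(a)]); n=np.array([-l[1],l[0]])
s0=C-.056*l+n*.080; al=a+np.pi/2
ctrl.goto([s0[0],s0[1],.13],quat(al))
print(ctrl.line_to([s0[0],s0[1],.024],rate=.15,f_stop=8),ctrl.read_t())
s=C-.056*l+n*.0645
ctrl.line_to([s[0],s[1],.024],rate=.06)
arc(C+.04*l,s,al,FY+np.pi/2-a,.024,rate=.06,n=5)
print(ctrl.read_t(),ctrl.read_tool_pos())
q=ctrl.read_tool_pos()[:2]-FN*.035
ctrl.line_to([q[0],q[1],.024],rate=.15); ctrl.line_to([q[0],q[1],.12],rate=.2)
ctrl.goto([.36,-.34,.2],quat(2.0)); ctrl.gripper_to(.085)
ce,s,a,p=stone(); print(ctrl.read_t(),ce,s,a,tof(ce),a-FY-np.pi/2); cv2.imwrite("pics/t4.png",p[:,:,::-1])
```

```text
False 12.6417
15.2167 [ 0.48670571 -0.08558252  0.02399207]
18.15 [ 0.54706586 -0.02560693] [np.float64(102.9805679321289), np.float64(142.767333984375)] -1.481972 [-0.10267461 -0.01289314] -3.1297684
```

View pics/t4.png

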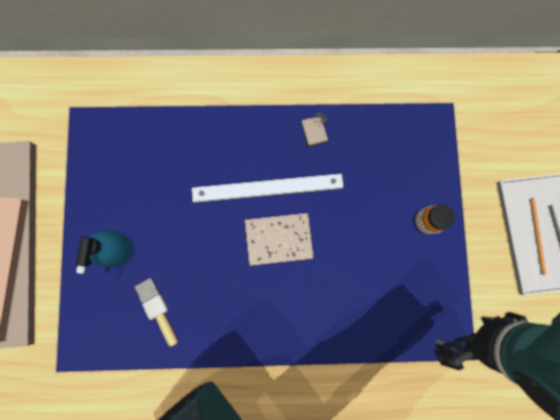

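The picture shows the block at (280,239), nearly parallel to the bar: askew by 0.012 rad, centre at fence coordinates (-0.103, -0.013). I'll now push it home with both open fingertips.

Run:
```python
from h import *
al=FY+np.pi/2; P=lambda x,z,y=-.013:[*(FO+x*FN+y*FT),z]
ctrl.goto(P(-.19,.12),quat(al))
print(ctrl.line_to(P(-.19,.014),rate=.15,f_stop=8),ctrl.read_tool_pos(),ctrl.read_gripper_width(),ctrl.read_t())
r=ctrl.line_to(P(-.098,.014),rate=.035,f_stop=28)
print(r,tof(ctrl.read_tool_pos()),ctrl.read_contact_force(),ctrl.read_torque(),ctrl.read_t())
p,d=imaging.capture("scene"); cv2.imwrite("pics/s5.png",p[:,:,::-1])
q=tof(ctrl.read_tool_pos())
ctrl.line_to(P(q[0]-.04,.014),rate=.15); ctrl.line_to(P(q[0]-.04,.12),rate=.2)
ctrl.goto([.36,-.34,.2],quat(2.0))
ce,s,a,p=stone(); print(ctrl.read_t(),ce,s,a,tof(ce),a-FY+np.pi/2); cv2.imwrite("pics/t5.png",cv2.resize(p[160:300,170:370,::-1],(800,560),interpolation=cv2.INTER_CUBIC))
cv2.imwrite("pics/t5f.png",p[:,:,::-1])
p,d=imaging.capture("scene"); cv2.imwrite("pics/s6.png",cv2.resize(p[150:290,180:380,::-1],(800,560),interpolation=cv2.INTER_CUBIC))
```

```text
False [ 0.4604296  -0.03281356  0.01456764] 0.08528032591303039 20.2667
True [-0.11147409 -0.01259061] [-0.09839533 -0.28453934 -0.15518987] [-0.03621421 -0.01768443  0.00884474] 22.3083
24.825 [ 0.61279675 -0.00736749] [np.float64(130.37806701660156), np.float64(335.8714294433594)] -1.4940279 [-0.03573543  0.00023598] -0.00023150444
```

View pics/t5.png

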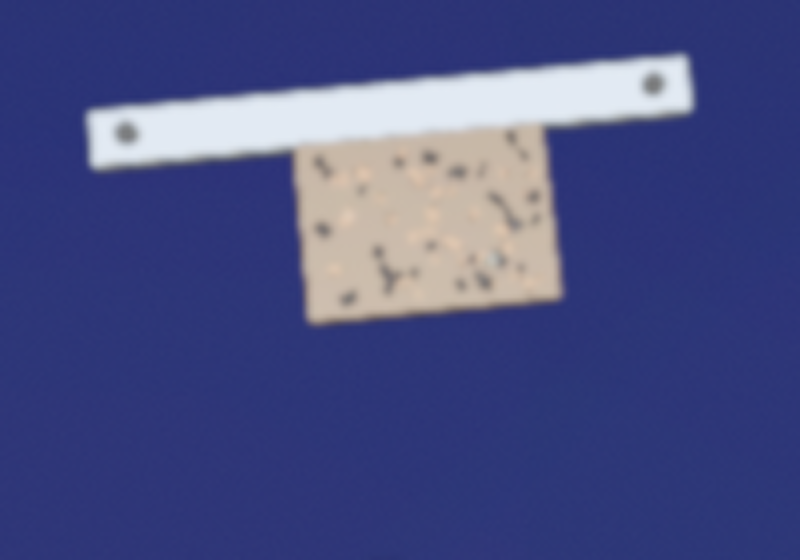

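View pics/s6.png

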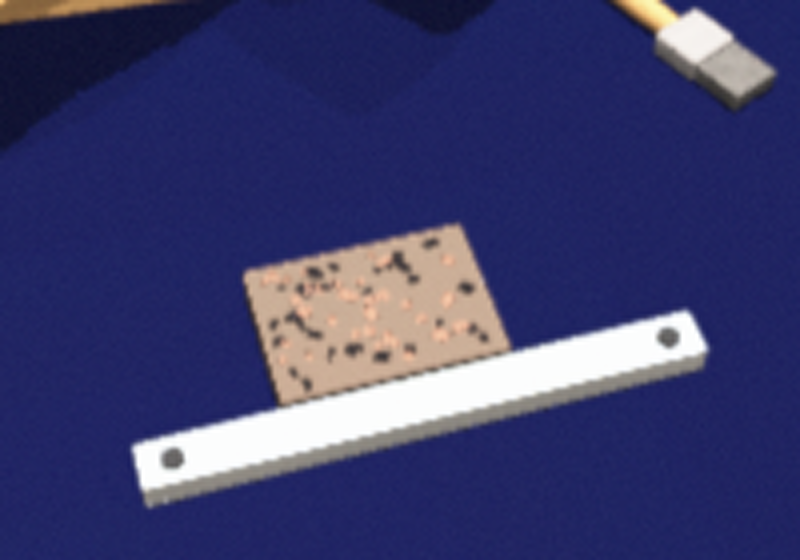

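Run:
```python
from h import *
p=cv2.imread("pics/t5f.png")[:,:,::-1]
hsv=cv2.cvtColor(np.ascontiguousarray(p),cv2.COLOR_RGB2HSV).astype(int); q=p.astype(int)
m=((q[...,0]-q[...,2])>12).astype(np.uint8); m=cv2.morphologyEx(m,cv2.MORPH_CLOSE,np.ones((7,7))); m[:160]=0;m[300:]=0;m[:,:170]=0;m[:,370:]=0
c=blob(m)[0]; ce,s,a,bx=rect("top",c,.032); print(ce,s,tof(ce),a-FY+np.pi/2)
# near edge: in-fit of contour points
P=rays("top",c.reshape(-1,2),.032)[:,:2]; F=np.array([tof(x) for x in P])
k=(F[:,0]<F[:,0].min()+.005)&(abs(F[:,1]-F[:,1].mean())<.05); print(np.polyfit(F[k,1],F[k,0],1))
a0=cv2.imread("pics/top0.png").astype(int); d=abs(a0-p[:,:,::-1]).max(2)>40
for c in blob(d,amin=15): print(cv2.boundingRect(c))
print(proj("top",[.36,-.34,.2]))
```

```text
[ 0.59942035 -0.0222944 ] [np.float64(99.3987808227539), np.float64(139.42372131347656)] [-0.05022043 -0.01361773] -0.0014388561
[ 0.00026142 -0.09883503]
(155, 286, 287, 134)
(433, 311, 127, 109)
(243, 191, 74, 91)
(0, 380, 88, 40)
[[461.17377021 333.17819113]]
```

Run:
```python
from h import *
print(ctrl.read_t(),ctrl.read_contact_force(),ctrl.finish_job())
```

```text
the job is handed in; nothing more can be done
24.875 [-0.29399356  1.04112596  0.12994657] None
```

I turned the block about 84° with two corner pushes: first the far-right end, then the near corner. I then pushed it home with both open fingertips, stopping on force when it reached the bar. The job was handed in at 24.9 s, and no verdict is reported.

**Final pose (top view):**

| Check | Measured | Allowed |
|---|---|---|
| Angle to the straightedge | about 0.001 rad | below 0.05 rad |
| Block centre from the front face | 50.2 mm | 45–54.5 mm |
| Offset along the bar from its middle | -13.6 mm | within ±105 mm |

- **Contact:** both views show no visible gap between the block and the bar.
- **Angle at the bar:** the block was only about 0.012 rad askew before the push home.
- **Arm:** it was parked clear of everything, with about 1 N residual on the force reading.
- **Other objects:** the image comparison showed no change at the jar, spray bottle or chip. Arm shadow spoiled that comparison at the brush, but it sits in the same place in the scene pictures taken before the first push and after the last.

**One check that disagreed:** the first automatic measurement after the push home merged the block and bar into one shape (130 x 336 mm). I dropped it and measured again with a colour mask for the block alone, which gave 99 x 139 mm and the values above.

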